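# Slide the pump crate from the bench onto the lift trolley

## Robot

A 7-joint arm with a two-finger parallel gripper is mounted at the origin on the work surface. World frame = base frame: x ahead of the robot, y to its left, z up, the work surface at z = 0. Lengths are in mm, angles in rad, forces in N, time in s.
With the tool pointing down it reaches from about 425 to 875 mm from the base axis. Payload 9.9 kg.
Tool frame: the origin (TCP) lies on the mounting face of the last link; the fingertips stand 173 mm ahead of it and the grasp point (between the pads) lies 155 mm ahead of it; z points along the fingers, y is the line along which they close (so a half turn about z gives the same grasp; the last joint's range is limited). The gripper opens to 85 mm and grips with 20 to 120 N. Pads are 22 mm wide; open, the fingers measure 114 mm over their backs; the gripper's body (76 mm by 85 mm) begins 54 mm behind the grasp point. The pads swing forward as they close: fully open they stand 13 mm farther back than shut.
Start: joints at [1.078, 0.576, 0.025, 1.437, -0.015, 1.129, -0.057], TCP at [268.324, -619.384, 404.689] pointing down, gripper open.
Joint ranges: [-2.76, 2.76], [-0.34, 2.15], [-1.52, 1.57], [0.19, 2.46], [-1.09, 4.23], [0.17, 1.99], [-2.82, 2.82]. Speed limits (rad/s): [2.22, 2.22, 3.01, 3.01, 3.14, 3.14, 3.14].

## Interface

Orientations are given as a rotation vector (axis times angle).
In Python, from station import env, imaging, ticket gives the robot as it stands. The module is installed in compiled form; this text tells all that it offers. Calls block until the motion is done:
- env.move_to(position, orientation): joint-space move of the TCP to a pose.
- env.servo_line(position, ori=None, max_speed=150): straight line of the TCP; ori=None keeps the orientation; max_speed is the mean speed in mm/s.
- env.goto_joints(angles): joint-space move.
- env.grip(opening, force=None): finger opening in mm; force is the grip in N (None keeps the last); returns when the fingers have stopped.
- env.sleep(seconds).
- env.solve_ik(position, orientation): joint angles nearest the present ones, or None.
- env.sense(): the state.
- imaging.camera(name): name is "scene" or "side" or "wrist"; returns a dict with "pixels" (420x560x3 uint8, red, green, blue), "K" (3x3 intrinsics, pixels), "world_from_camera" (4x4, takes a point from camera to world coordinates). Camera axes: x right, y up, looking along -z (the intrinsics and any distortion apply to the point x, -y, -z); pixel columns grow to the right and rows downward; lengths in mm; the calibration is good to about 2 mm. A picture is of the moment at which its call begins. There is no depth.
A pose or a line that the arm cannot do raises env.IKError and nothing moves.
- ticket.hand_in(): hands the job in; it is judged then, once.
The state is a dict: "time": time; "joints": joint angles; "qd": joint speeds; "joint_torque": joint torques, N m; "eef_pos": TCP position; "ee_rot": TCP orientation; "force": force on the tool from outside, world axes, zero at the start; "wrist_torque": the same for the moment, N m; "width": finger opening in mm; "grasp_force": force on a finger pad.
Only numpy, scipy, OpenCV 4.12 (cv2) and the standard library are available. Lean on these libraries where they do the work, as an engineer would, in place of code of your own. Each camera call takes 0.05 s, during which the arm holds its last target. There are 200 camera calls.

## Task

The tall pump crate is too heavy to lift: push it, low down on its pine base so that it slides without rocking, off the end of the bench and onto the deck of the docked lift trolley, until it stands snug against the near face of the carton already aboard, square to the carton and in line with it. Do not lift the crate or touch its upper half, do not shove the carton along, and leave the other things alone. Then draw back clear.

Things in the scene. Friction and masses are not known exactly. Their poses are not given: they have to be found in the camera images.
- crate: Tall narrow pump crate, 100 along its x, 170 along y, 233 mm tall to the lid: ply panels in a pine frame on two runners, 1.7 to 2.5 kg, friction 0.5 to 0.7. Origin: centre of the underside; x points to the side that goes against the carton. Runners 90 long in x, 20 high. A push along x made higher than about 60 mm may tip it. Solid pine base, flat-faced, 100 x 170: the band 20 to 70 mm up; push there.
- crate_top: The crate's upper half, all from 120 mm above its underside up: panels, top frame, lid at 233 and a steel bail handle up to 262 mm. Fixed to the crate. Origin on the crate's axis, 120 mm above its underside. Not to be touched.
- crate_far (a point): Centre of the far (+x) face of the crate's pine base, 45 mm above its underside and 50 mm from its axis: this face goes against the carton.
- lift: Orange hand scissor-lift trolley docked end-on at the left (+y) end of the bench; it stays put. Deck 700 along x, 450 mm along y, flat, no rim, 1.5 mm lower than the bench top. A slot 3 to 9 mm wide parts it from the bench edge, which runs along world x at y = 0.120 m. Origin: on the deck's top, middle of the docked edge; x points away from the bench.
- carton: Heavy strapped brown carton already aboard, resting on the deck: 220 along its x, 180 along its y, 140 mm tall, 6 kg. Origin: centre of its underside. Its x axis points away from the bench; its near face looks back at the bench.
- carton_near (a point): centre of the carton's near (-x) face, 45 mm above the deck
- tin: Round grease tin, 64 across, 68 mm tall, on the deck beside the free space; loose, leave it alone. Origin: centre of its underside.
- fittings: Small white box of fittings, 80 x 55 x 50 mm, on the deck beside the free space; loose, leave it alone. Origin: centre of its underside.
- drill: Cordless drill lying on its side, about 200 x 210 mm, 70 mm tall; loose, leave it alone. Origin: centre of its underside.
- tumbler: Green drinking tumbler, 80 across, 170 mm tall; loose, leave it alone. Origin: centre of its underside.
- tape: Roll of packing tape lying flat, 110 across, 48 mm tall; loose, leave it alone. Origin: centre of its underside.
- driver: Red-handled screwdriver lying on the bench; loose, leave it alone. Origin: near the middle of its length, on the bench.
- measure: Tape measure, 70 x 36 x 66 mm; loose, leave it alone. Origin: centre of its underside.

How it is judged (in metres and radians):
At the end, for the whole second after the job is handed in: The crate stands upright, still and wholly on the lift's deck, its far face within 15 mm of the carton's near face, its middle within 30 mm of the carton's middle sideways, its faces within 0.1 rad of square with the carton; the carton has moved less than 15 mm (x of crate_far in the frame of carton between -0.125 and -0.105 m and y of crate_far in the frame of carton between -0.03 and 0.03 m and angle between the x axis of crate and the x axis of carton, either way round below 0.1 rad and x of crate in the frame of lift above 0.05 m and angle between crate's own z axis and vertical below 0.03 rad and z of crate in the frame of lift between -0.006 and 0.006 m and linear speed of crate below 0.01 m/s and distance of carton from where it was at the start of the episode below 0.015 m); the robot touches nothing.
It fails at once if the crate rocks or tips by more than about 7 degrees (angle between crate's own z axis and vertical above 0.12 rad).
It fails at once if the crate is lifted or carried (height (world z) of crate above 0.015 m).
It fails at once if the robot pushes, presses or takes hold of the crate's upper half (over 1 N) (contact force between any of the fingers, the arm and crate_top above 1 N).
It fails at once if the carton aboard is shoved along by more than 15 mm (distance of carton from where it was at the start of the episode above 0.015 m).
It fails at once if any of the tin, box of fittings, drill, tumbler, tape, screwdriver and tape measure is shifted by more than 15 mm (distance of any of tin, fittings, drill, tumbler, tape, driver, measure from where it was at the start of the episode above 0.015 m).
It also fails if it takes over 51 s, if anything falls off the work surface, if the arm or the gripper's body presses on something with over 40 N, if the wrist force passes 120 N, or if a joint passes its speed limit or range.

## Working session

There is one attempt and no reset: what is moved stays moved. The work goes in short steps, each a Python script; the robot and the scene stay as the last script left them, time stands still between calls to the robot, and variables do not carry over. Pictures are saved under pics/ and viewed, at most 10 in all, crops included, and the job is handed in when it is done.

```bash
mkdir -p pics; python3 - <<'E'
from station import env, imaging
import cv2,pickle
d={}
for n in("scene","side","wrist"):
    c=imaging.camera(n); d[n]=c
    cv2.imwrite(f"pics/{n}0.png",c["pixels"][:,:,::-1])
    print(n,c["K"].round(1).tolist(),c["world_from_camera"].round(3).tolist(),[k for k in c])
pickle.dump(d,open("c0.pkl","wb"))
s=env.sense();print(s["time"],s["eef_pos"],s["ee_rot"],s["width"])
E
```

```text
scene [[479.6, 0.0, 272.9], [0.0, 479.6, 218.2], [0.0, 0.0, 1.0]] [[0.861, -0.287, 0.419, 1152.822], [0.508, 0.513, -0.692, -1064.672], [-0.017, 0.809, 0.588, 933.473], [0.0, 0.0, 0.0, 1.0]] ['pixels', 'K', 'world_from_camera']
side [[426.3, 0.0, 273.4], [0.0, 426.3, 213.2], [0.0, 0.0, 1.0]] [[-0.663, 0.689, -0.294, 194.251], [-0.749, -0.611, 0.257, 208.69], [-0.003, 0.391, 0.921, 1166.793], [0.0, 0.0, 0.0, 1.0]] ['pixels', 'K', 'world_from_camera']
wrist [[312.3, 0.0, 276.1], [0.0, 312.3, 207.0], [0.0, 0.0, 1.0]] [[0.397, 0.882, 0.252, 331.945], [-0.918, 0.382, 0.109, -591.652], [-0.001, -0.274, 0.962, 373.447], [0.0, 0.0, 0.0, 1.0]] ['pixels', 'K', 'world_from_camera']
0.15 [ 268.30918502 -619.2489413   404.05851116] [-3.07498351e+00 -6.37568194e-01  4.44476504e-04] 85.39288956341514
```

View pics/scene0.png

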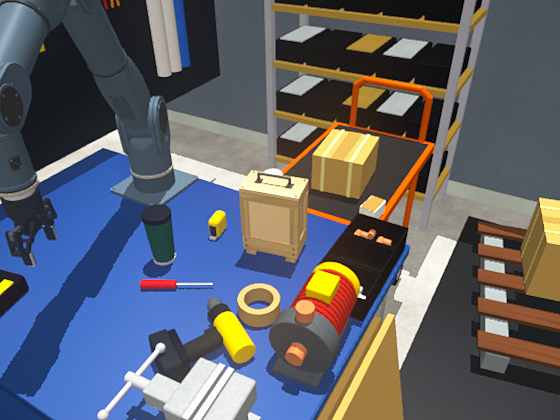

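View pics/side0.png

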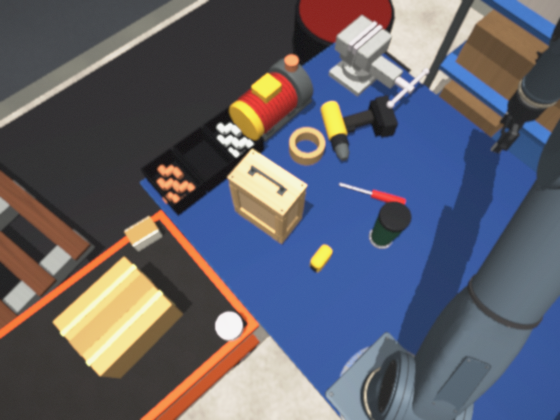

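The scene view shows the crate at about (275,215), carton at (345,160), tin behind the crate and fittings at (372,206). The side view shows the crate at (268,195), carton at (118,318), tin at (229,326) and fittings at (143,232). I'll enlarge both to pick corners.

```bash
python3 - <<'E'
import cv2
a=cv2.imread("pics/scene0.png")[120:270,220:420];cv2.imwrite("pics/sc1.png",cv2.resize(a,None,fx=4,fy=4,interpolation=cv2.INTER_CUBIC))
a=cv2.imread("pics/side0.png")[140:380,45:325];cv2.imwrite("pics/si1.png",cv2.resize(a,None,fx=2.5,fy=2.5,interpolation=cv2.INTER_CUBIC))
E
```

```text
(no output)
```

View pics/sc1.png

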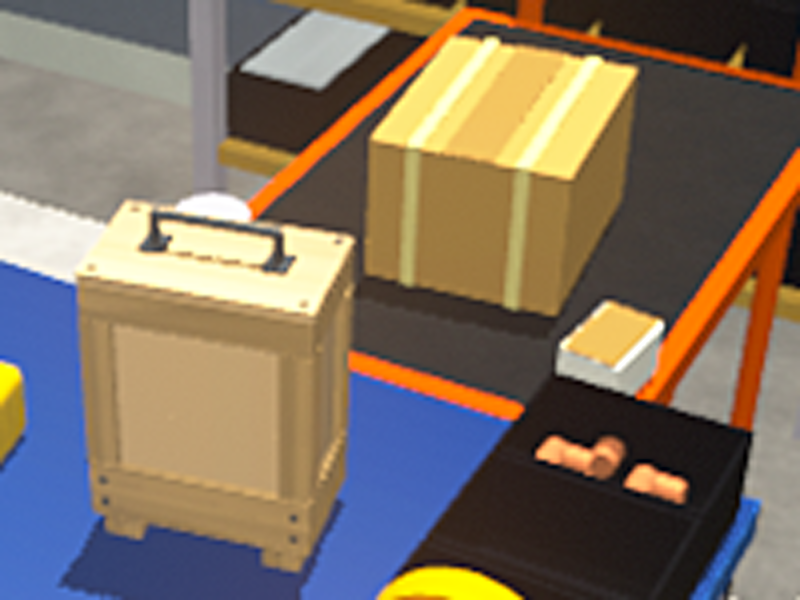

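View pics/si1.png

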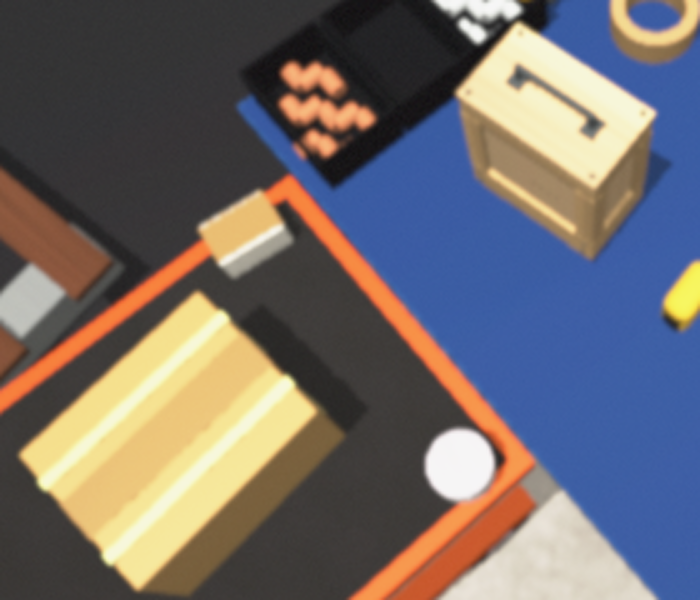

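```bash
cat > vis.py <<'E'
import numpy as np
from scipy.optimize import least_squares
def proj(c,P):
    T=np.linalg.inv(c["world_from_camera"]);p=np.atleast_2d(P)@T[:3,:3].T+T[:3,3]
    return np.stack([p[:,0]/-p[:,2],-p[:,1]/-p[:,2]],1)@np.diag([c["K"][0,0],c["K"][1,1]])+c["K"][:2,2]
def ray(c,px,z):
    K=c["K"];d=c["world_from_camera"][:3,:3]@np.array([(px[0]-K[0,2])/K[0,0],-(px[1]-K[1,2])/K[1,1],-1]);o=c["world_from_camera"][:3,3]
    return o+d*(z-o[2])/d[2]
def fit(obs,x0,z0=0):  # obs: list of (cam, [local xyz], [px])
    def P(v,L):
        L=np.array(L,float);c,s=np.cos(v[2]),np.sin(v[2])
        return np.c_[v[0]+c*L[:,0]-s*L[:,1],v[1]+s*L[:,0]+c*L[:,1],L[:,2]+z0]
    r=lambda v:np.concatenate([(proj(c,P(v,L))-np.array(px)).ravel() for c,L,px in obs])
    s=least_squares(r,x0,x_scale=[10,10,.1],loss="soft_l1");return s.x,r(s.x).round(1)
E
python3 - <<'E'
import pickle,numpy as np
from vis import *
d=pickle.load(open("c0.pkl","rb"));S,D=d["scene"],d["side"]
sc=lambda L:[((u+.5)/4-.5+220,(v+.5)/4-.5+120) for u,v in L]
si=lambda L:[((u+.5)/2.5-.5+45,(v+.5)/2.5-.5+140) for u,v in L]
cs=lambda a,b,z:[(-a,b,z),(-a,-b,z),(a,-b,z),(a,b,z)]
lid=cs(50,85,233)
print("crate both",*fit([(S,lid+[(-50,85,70),(-50,-85,70)],sc([(78,280),(318,318),(355,238),(130,200),(92,465),(308,502)])),(D,lid,si([(655,115),(517,22),(455,95),(593,190)])[:0]+si([(655,115)][:0])+[*si([(655,115),(517,22),(455,95),(593,190)])])],[600,0,1.57]))
print("crate S",*fit([(S,lid,sc([(78,280),(318,318),(355,238),(130,200)]))],[600,0,1.57]))
t=cs(110,90,140);b=cs(110,90,0)
print("carton",*fit([(S,t+b[:2],sc([(370,138),(572,182),(637,66),(450,38),(367,272),(558,316)])),(D,t+b[:1],si([(318,410),(200,292),(20,455),(138,590),(345,435)]))],[600,350,1.57],-1.5))
print("tin",ray(D,si([(460,465)])[0],66.5))
for p in[(198,230),(258,190),(290,228),(228,262)]:print("fit",ray(D,si([p])[0],48.5))
for p in[(562,345),(607,300),(663,325),(622,372)]:print("fitS",ray(S,sc([p])[0],48.5))
print("edges",[ray(D,si([p])[0],0).round() for p in[(240,105),(565,495),(290,178),(533,466)]])
print("tapemeas,bins,tumbler", [ray(D,p,z).round() for p,z in[((316,268),0),((172,210),50),((262,140),50),((398,214),170),((384,240),0),((308,146),40),((340,158),35)]])
E
```

```text
crate both [570.45339022 -96.25304019   1.77388153] [-0.8 -2.4 -1.1 -1.6 -0.2 -0.5 -0.7 -0.1 -1.  -1.6  0.6  0.3 -0.8 -1.3
 -0.3  0.2 -0.4 -1.1 -0.2 -1.1]
crate S [ 575.3730157  -100.71784356    1.78483977] [-0.2 -1.   0.1 -0.5  0.5  0.5 -0.4  1.1]
carton [586.49516605 380.06159589   1.68141259] [-0.9 -0.4 -0.5 -1.4 -0.3 -0.  -0.5 -1.1 -1.3  0.5 -0.7  0.1 -0.3 -0.4
 -1.6 -1.3 -1.3 -0.4 -0.4  0.1  0.4 -0.3]
tin [390.04946685 190.05794472  66.5       ]
fit [787.58304339 246.93954322  48.5       ]
fit [783.00422826 168.59892581  48.5       ]
fit [721.07909908 168.36433271  48.5       ]
fit [733.81150148 243.24015226  48.5       ]
fitS [733.54304723 172.81935729  48.5       ]
fitS [741.04231438 252.92438645  48.5       ]
fitS [794.54170918 239.88002885  48.5       ]
fitS [789.21417504 160.65796831  48.5       ]
edges [array([917., 118.,   0.]), array([304., 125.,   0.]), array([796., 129.,   0.]), array([349., 131.,   0.])]
tapemeas,bins,tumbler [array([362., -96.,  -0.]), array([751., 107.,  50.]), array([ 757., -239.,   50.]), array([ 302., -305.,  170.]), array([ 292., -301.,    0.]), array([ 652., -334.,   40.]), array([ 558., -381.,   35.])]
```

```bash
cat > plan.py <<'E'
import numpy as np
from scipy.spatial.transform import Rotation as R
from scipy.optimize import brentq
LT=160; TILT=np.radians(50)
def tool(tip,th,flip=1,tilt=TILT):
    n=np.array([np.cos(th),np.sin(th),0]);z=n*np.sin(tilt)-np.array([0,0,np.cos(tilt)])
    y=flip*np.array([-n[1],n[0],0]);x=np.cross(y,z)
    return np.asarray(tip)-LT*z, R.from_matrix(np.c_[x,y,z]).as_rotvec()
def path(start,goal,N=10):
    """crate poses start->goal; heading dips at mid so that motion stays near the face normal"""
    s=np.linspace(0,1,201);f=lambda a:a*a*(3-2*a)
    def run(mid,d,L):
        th=np.where(s<.5,start[2]+(mid-start[2])*f(2*s),mid+(goal[2]-mid)*f(np.clip(2*s-1,0,1)))
        a=th-d;st=L/200*np.c_[np.cos(a),np.sin(a)];p=np.vstack([[0,0],np.cumsum((st[1:]+st[:-1])/2,0)])+start[:2]
        return np.c_[p,th]
    from scipy.optimize import least_squares
    mid=(start[2]+goal[2])/2-.2*np.clip((np.mean([start[2],goal[2]])-np.arctan2(goal[1]-start[1],goal[0]-start[0]))/.26,-1,1)
    q=least_squares(lambda v:run(mid,v[0],v[1]*300)[-1,:2]-goal[:2],[0,1]).x
    print("slip angle",q[0].round(3),"len",(q[1]*300).round(),"mid",round(mid,3))
    return run(mid,q[0],q[1]*300)[::200//N]
def tip_of(c,z=40,back=0,lat=0):
    n=np.array([np.cos(c[2]),np.sin(c[2])]);l=np.array([-n[1],n[0]])
    return np.r_[np.array(c[:2])-(50+back)*n+lat*l,z]
CR=[571,-97,1.774]; CA=[586.5,380,1.681]
def goal(gap): return np.array([CA[0]-(160+gap)*np.cos(CA[2]),CA[1]-(160+gap)*np.sin(CA[2]),CA[2]])
E
python3 - <<'E'
from plan import *; from station import env; import pickle; from vis import *
d=pickle.load(open("c0.pkl","rb"))
print("driver",[ray(d["side"],p,12).round() for p in[(340,184),(405,200)]])
W=path(CR,goal(3));print(W.round(2).tolist())
for t in(40,50,60):
  for fl in(1,-1):
    o=[]
    for c,z,b in[(CR,320,70),(CR,40,70)]+[(w,40,0) for w in W[::5]]:
        q=env.solve_ik(*tool(tip_of(c,z,b),c[2],fl,np.radians(t)));o.append(None if q is None else np.round(q,2).tolist())
    print(t,fl,*o,sep="\n ")
E
```

```text
driver [array([ 502., -328.,   12.]), array([ 335., -435.,   12.])]
slip angle 0.162 len 318.0 mid 1.528
[[571.0, -97.0, 1.77], [569.99, -65.25, 1.75], [570.41, -33.49, 1.69], [573.03, -1.84, 1.61], [577.82, 29.55, 1.55], [584.03, 60.7, 1.53], [590.35, 91.84, 1.54], [595.78, 123.13, 1.58], [599.87, 154.63, 1.63], [602.59, 186.28, 1.67], [604.43, 217.99, 1.68]]
40
 1
 [0.34, 0.78, 0.43, 1.13, -0.71, 1.87, -2.19]
 [0.38, 1.03, 0.31, 1.36, -0.72, 1.43, -1.97]
 [0.32, 0.97, 0.28, 1.52, -0.75, 1.32, -1.96]
 [0.17, 0.85, 0.18, 1.85, -1.03, 0.99, -2.05]
 [-0.05, 0.87, 0.1, 1.78, -1.03, 0.94, -2.19]
40
 -1
 [0.78, 0.78, -0.56, 1.11, -0.22, 1.69, 0.51]
 [0.79, 1.05, -0.53, 1.34, -0.11, 1.26, 0.67]
 [0.76, 1.0, -0.57, 1.5, -0.13, 1.12, 0.62]
 [0.65, 0.91, -0.61, 1.83, -0.36, 0.66, 0.47]
 [0.38, 0.94, -0.63, 1.76, -0.35, 0.63, 0.36]
50
 1
 [0.71, 0.84, -0.32, 1.05, -0.45, 1.82, -2.51]
 [0.43, 1.13, 0.32, 1.25, -0.79, 1.62, -1.94]
 [0.36, 1.06, 0.29, 1.43, -0.81, 1.51, -1.92]
 [0.27, 0.93, 0.12, 1.81, -1.07, 1.12, -1.97]
 [0.06, 0.94, 0.02, 1.75, -1.08, 1.04, -2.09]
50
 -1
 [0.81, 0.87, -0.58, 1.05, -0.31, 1.79, 0.51]
 [0.82, 1.14, -0.55, 1.23, -0.18, 1.41, 0.7]
 [0.8, 1.09, -0.59, 1.41, -0.2, 1.26, 0.68]
 [0.73, 1.0, -0.65, 1.8, -0.46, 0.75, 0.62]
 [0.47, 1.03, -0.67, 1.73, -0.47, 0.7, 0.54]
60
 1
 [0.75, 0.92, -0.37, 1.01, -0.53, 1.91, -2.53]
 [0.46, 1.23, 0.35, 1.15, -0.87, 1.81, -1.93]
 [0.39, 1.16, 0.32, 1.34, -0.88, 1.69, -1.89]
 [0.37, 1.01, 0.05, 1.77, -1.08, 1.24, -1.91]
 [0.25, 1.02, -0.2, 1.71, -1.02, 1.06, -2.09]
60
 -1
 [0.83, 0.95, -0.59, 1.0, -0.41, 1.87, 0.51]
 [0.84, 1.24, -0.57, 1.12, -0.24, 1.56, 0.72]
 [0.83, 1.19, -0.6, 1.32, -0.27, 1.39, 0.72]
 [0.78, 1.1, -0.66, 1.75, -0.55, 0.85, 0.75]
 [0.52, 1.12, -0.69, 1.7, -0.59, 0.79, 0.69]
```

```bash
python3 - <<'E'
from plan import *; from station import env, imaging; import cv2
env.move_to(*tool(tip_of(CR,320,60),CR[2],-1))
env.servo_line(tool(tip_of(CR,40,60),CR[2],-1)[0],max_speed=200)
f0=np.array(env.sense()["force"])
for b in list(range(30,-24,-4)):
    env.servo_line(tool(tip_of(CR,40,b),CR[2],-1)[0],max_speed=60)
    s=env.sense();df=np.array(s["force"])-f0
    if np.linalg.norm(df[:2])>4: break
print("contact back",b,df.round(1),s["time"],s["eef_pos"],np.round(tool(tip_of(CR,40,b),CR[2],-1)[0]))
for n in("scene","side"):cv2.imwrite(f"pics/{n}1.png",imaging.camera(n)["pixels"][:,:,::-1])
a=np.hstack([cv2.imread("pics/scene1.png")[80:330,150:420],cv2.imread("pics/side1.png")[100:350,180:450]])
cv2.imwrite("pics/v1.png",cv2.resize(a,(800,370),interpolation=cv2.INTER_CUBIC))
E
```

```text
contact back 2 [ 0.9 -9.1  2.2] 6.0167 [ 606.34272172 -269.6960219   143.07708467] [ 606. -268.  143.]
```

View pics/v1.png

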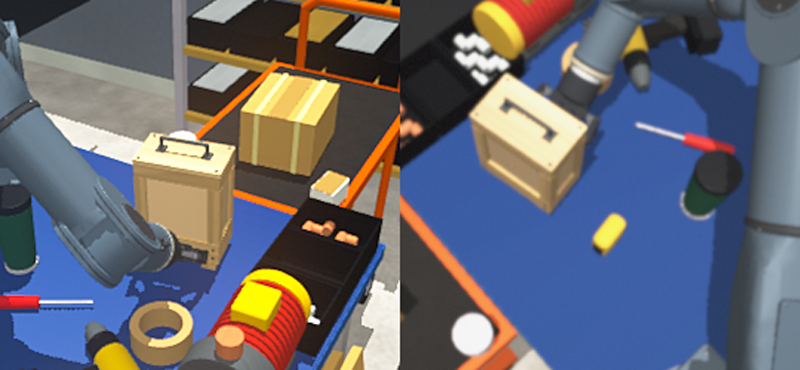

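Contact was where expected: force 9 N, with the fingers low on the base (scene crop about (205,255)), centred, and the hand clear of the upper half. Pushing the first half now.

```bash
cat > push.py <<'E'
from plan import *; from station import env, imaging; import cv2
def push(W,back,speed,fmax=60,z=40,lat=0):
    for w in W:
        p,o=tool(tip_of(w,z,back,lat),w[2],-1); env.servo_line(p,o,max_speed=speed)
        s=env.sense();f=np.array(s["force"])
        if np.linalg.norm(f)>fmax: print("STOP",f);break
    print("t",s["time"],"f",f.round(1),"err",(np.array(s["eef_pos"])-p).round(1),"at",w.round(3))
def snap(tag,box,sc=2.5):
    import pickle
    d={n:imaging.camera(n) for n in("scene","side")};pickle.dump(d,open(f"c{tag}.pkl","wb"))
    x,y,w,h=box; a=cv2.cvtColor(d["side"]["pixels"],cv2.COLOR_RGB2BGR)[y:y+h,x:x+w]
    cv2.imwrite(f"pics/v{tag}.png",cv2.resize(a,None,fx=sc,fy=sc,interpolation=cv2.INTER_CUBIC))
    cv2.imwrite(f"pics/s{tag}.png",cv2.resize(cv2.cvtColor(d["scene"]["pixels"],cv2.COLOR_RGB2BGR)[100:280,200:440],None,fx=3.2,fy=3.2,interpolation=cv2.INTER_CUBIC))
E
python3 - <<'E'
from push import *
W=path(CR,goal(3),20);push(W[1:13],2,60);snap("2",(45,140,280,240))
E
```

```text
slip angle 0.162 len 318.0 mid 1.528
t 11.0917 f [ 2.2 -5.3 -2.1] err [ 0.2 -0.5 -0.1] at [590.348  91.836   1.543]
```

View pics/v2.png

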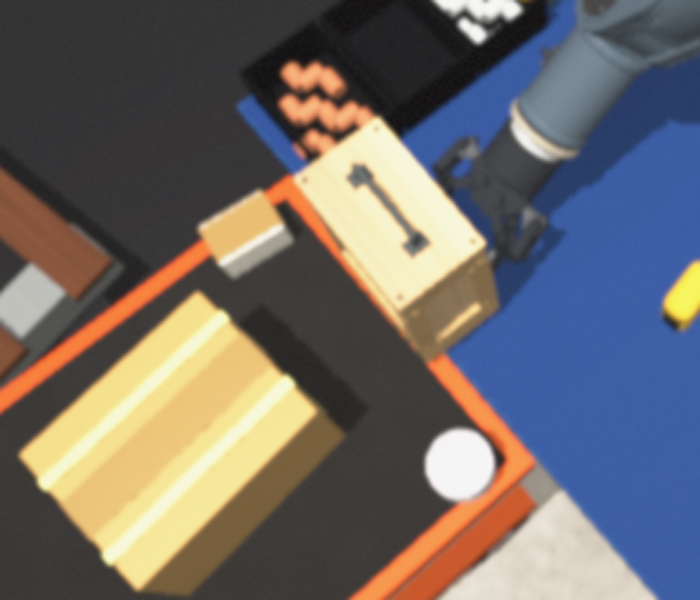

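The crate is at the slot, square on the fingers; its lid corners are at (295,177), (402,305), (487,245) and (378,118) in the crop. Localise it and compare with the plan.

```bash
python3 - <<'E'
import pickle
from vis import *; from plan import *
D=pickle.load(open("c2.pkl","rb"))["side"]
si=lambda L:[((u+.5)/2.5-.5+45,(v+.5)/2.5-.5+140) for u,v in L]
lid=[(-50,85,233),(-50,-85,233),(50,-85,233),(50,85,233)]
print(*fit([(D,lid,si([(487,245),(378,118),(295,177),(402,305)]))],[590,90,1.54]))
print("first view, side only",*fit([(D,lid,si([(655,115),(517,22),(455,95),(593,190)]))],[570,-90,1.77]))
E
```

```text
[587.1073056   93.63747228   1.54805787] [ 0.1 -1.3  0.5 -0.4 -0.2  0.3 -0.4  1.6]
first view, side only [567.86238742 -95.40139377   1.77016022] [-0.3 -0.2  0.3  1.   0.  -0.3  0.1 -0.1]
```

No slip: the crate is within 3 mm of the plan, which is the same bias as the first side view. Continuing to the carton.

```bash
python3 - <<'E'
from push import *
W=path(CR,goal(3),20);push(W[13:20],2,60);push(W[20:],2,30,40);snap("3",(45,140,280,240))
E
```

```text
slip angle 0.162 len 318.0 mid 1.528
t 14.2 f [ 1.6 -4.3 -2.2] err [-0.1  0.1  0. ] at [603.575 202.129   1.677]
t 14.8833 f [ 0.3 -9.3  1.4] err [-0. -1.  0.] at [604.427 217.989   1.681]
```

View pics/v3.png

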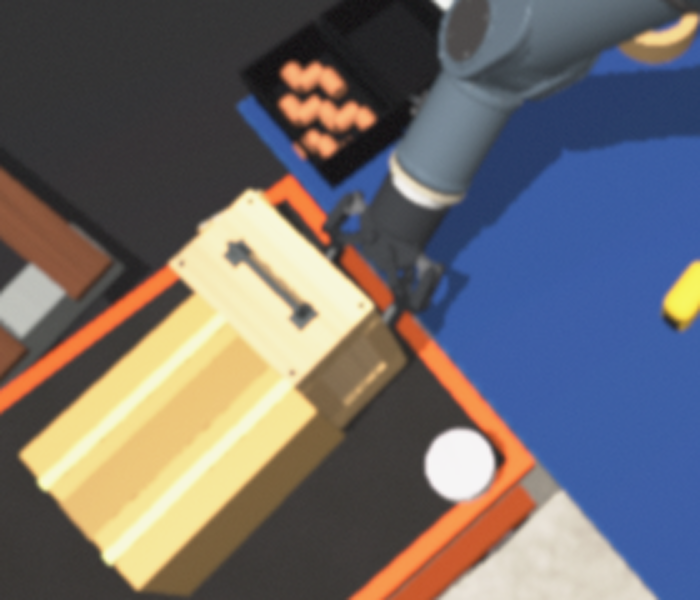

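View pics/s3.png

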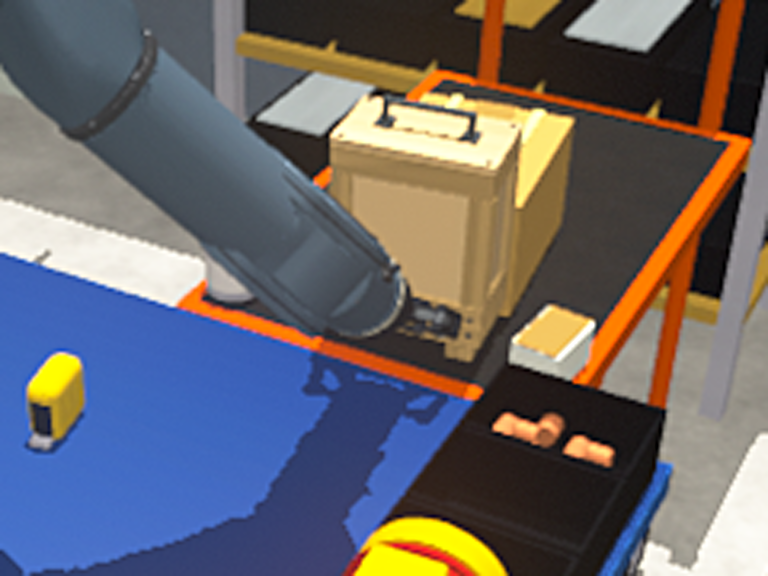

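The crate's lid corners are now at (170,262), (293,385), (373,305) and (250,188), close against the carton, which has not moved. Compute the remaining gap.

```bash
python3 - <<'E'
import pickle
from vis import *
D=pickle.load(open("c3.pkl","rb"))["side"];S=pickle.load(open("c3.pkl","rb"))["scene"]
si=lambda L:[((u+.5)/2.5-.5+45,(v+.5)/2.5-.5+140) for u,v in L]
sc=lambda L:[((u+.5)/3.2-.5+200,(v+.5)/3.2-.5+100) for u,v in L]
q=lambda a,b,z:[(-a,b,z),(-a,-b,z),(a,-b,z),(a,b,z)]
c1,r1=fit([(D,q(50,85,233),si([(373,305),(250,188),(170,262),(293,385)]))],[604,218,1.68],-1.5)
c2,r2=fit([(D,q(110,90,140),si([(318,410),(200,292),(20,455),(138,590)]))],[586,380,1.68],-1.5)
c3,r3=fit([(S,q(50,85,233),sc([(330,153),(498,180),(523,116),(368,95)]))],[604,218,1.68],-1.5)
print(c1,c2,c3,r1,r2,r3)
for a in(c1,c3):
  d=a[:2]-c2[:2];n=np.array([np.cos(c2[2]),np.sin(c2[2])]);print("far x",d@n+50,"y",d@[-n[1],n[0]],"ang",a[2]-c2[2])
E
```

```text
[602.5415509  219.803147     1.67913677] [584.25936225 379.05144536   1.67577502] [612.10409477 207.40114284   1.68904657] [ 0.5 -0.3  0.4  0.2 -0.4  0.1 -0.4  0. ] [ 0.6  0.3 -0.4 -0.9 -0.4 -0.3  0.2  0.6] [ 0.  -3.   0.  -1.8  0.9  4.2 -1.1  2.1]
far x -110.28732097077031 y -1.4945527265339962 ang 0.0033617546356179417
far x -123.62307007486982 y -9.704896704706364 ang 0.013271551280744198
```

```bash
python3 - <<'E'
from push import *
w=goal(3);f0=np.linalg.norm(env.sense()["force"])
for k in(1,2,3,4):
    env.servo_line(tool(tip_of(goal(3-k),40,2),w[2],-1)[0],max_speed=15)
    f=np.array(env.sense()["force"]);print(k,f.round(1))
    if np.linalg.norm(f)>f0+8:break
for b,z in((60,40),(90,60),(100,320)):env.servo_line(tool(tip_of(w,z,b),w[2],-1)[0],max_speed=120)
env.sleep(.5);snap("4",(45,140,280,240));s=env.sense();print(s["time"],s["force"])
E
```

```text
1 [ -0.8 -14.9   3.3]
2 [ -1.6 -18.8   8.9]
19.5 [1.16119386 0.2670924  0.27264223]
```

View pics/s4.png

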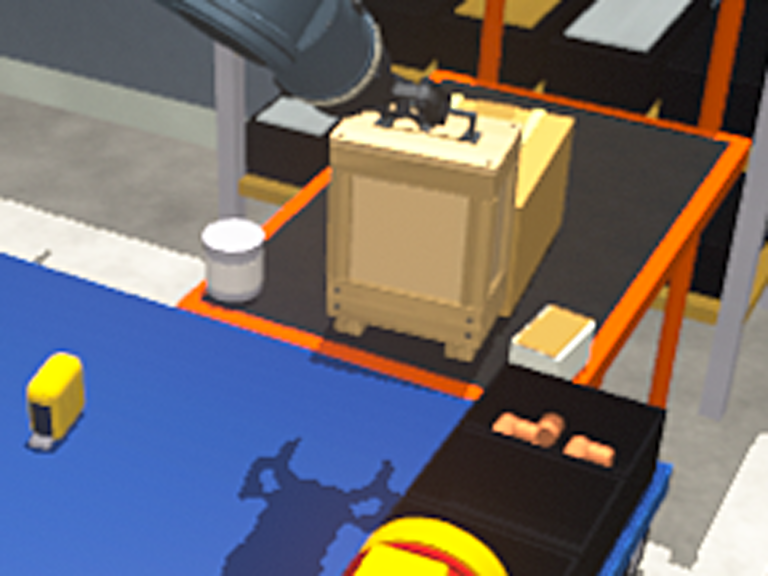

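View pics/v4.png

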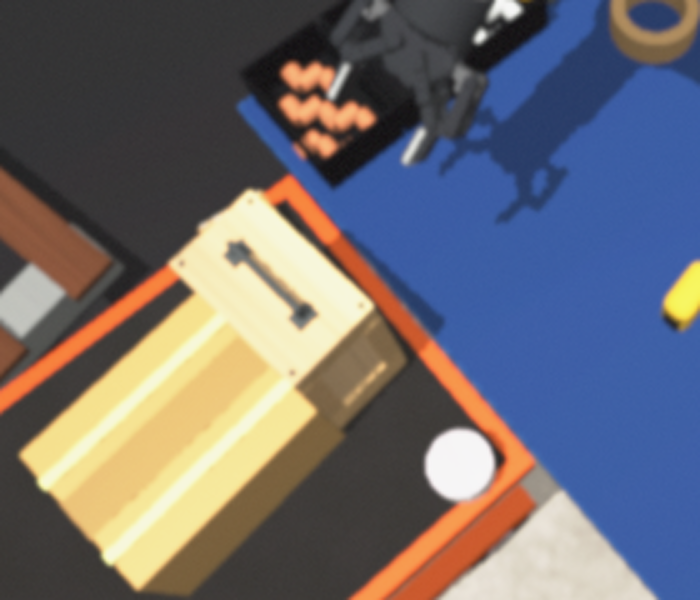

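The crate stands upright against the carton: lid corners are still at (170,262) and (293,385), and the carton corners at (20,455) and (138,590) have not moved. The gripper is clear and nothing else has shifted. The force rose without any movement, which confirms contact with the carton.

```bash
python3 -c "
from station import ticket;print(ticket.hand_in())"
```

```text
the job is handed in; nothing more can be done
None
```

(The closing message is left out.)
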